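# Clear the ball tray and hold its grinding ball in the light gauge

## Task

Bring the good grinding ball to the light gauge for checking: first take the blue scraper block and sweep the three chips of the broken ball off the tray's flat end into the spill pan, still holding the block when the last one drops, then stand the block back upright on the worktop beside the pan. Lift the tray off its dowels by the black handle, carry it level so that the ball stays in its pocket, and bring it between the gauge's two heads without bumping them, so that the whole ball is in front of the square windows. Finish holding it there, level and still in the gripper, with the ball at rest and nothing else carrying the tray; leave the other things on the bench alone.

Things in the scene. Friction and masses are not known exactly. Their poses are not given: they have to be found in the camera images.
- spill_pan: Fixed stainless spill pan, 206 (x) x 170 (y) mm, rim 20 mm high, floor 4 mm thick. Origin: centre of its underside, on the worktop. A grey stand (150 x 52 mm, top at 30 mm), centred at y = +32 mm, carries the ball tray on two brass dowels, tray axes along the pan's; the -y half, away from the robot, is bare floor for the sweepings.
- ball_tray: Loose dark metal ball tray, 170 (x) x 70 (y) mm plate, 8 mm thick, about 0.28 kg. Origin: centre of its underside; x its long axis, ball pocket at x = +60 mm, flat land with the chips at x = -85 to -30 mm (full width, no lips), bridge handle in the middle. Two 9 mm holes (x -26, y +18 and x +26, y -18 mm) fit over the stand's 6 mm dowels, 7 mm tall: lift it straight up.
- grip (a point): Centre of the tray's black grip bar, 37 mm above the tray's underside. The bar is 48 mm long in tray x, 14 mm wide in y and 18 mm high (20 to 38 mm above the plate), edges rounded; grip it across y.
- land (a point): Centre of the land, on its surface (tray x -56, y 0, z +8 mm); axes as the tray's.
- pocket (a point): Where the ball's centre is when it lies in the middle of its pocket (tray x +60, y 0, z +16 mm). The pocket is a round recess 24 mm across and 4 mm deep.
- ball: Loose white zirconia grinding ball, 24 mm across, 43 g. Origin: its centre. It lies loose in the tray's pocket, can roll about 3 mm each way, and rolls out over the rim when the tray is tipped some 45 degrees or jerked.
- chip_0: White chip of a broken ball, about 17 mm across and 8.5 mm high, 11 g; origin: centre of its underside. Lies on the tray's land.
- chip_1: Another chip, about 16 mm across and 8 mm high, 11 g.
- chip_2: Another chip, about 16 mm across and 7.5 mm high, 11 g.
- scraper: Loose scraper block, 56 (x) x 20 (y) x 48 (z) mm, 90 g: a blue plastic grip (20 mm thick, 12 to 48 mm above the origin) on a black rubber lip (54 x 18 mm, the lowest 12 mm). Stands upright on its lip on the worktop; origin: centre of its underside. Its wiping edge runs along its x; grip it across its y.
- gauge: Fixed light gauge: a bar on the worktop, 216 mm long in y, top 22 mm up, with two white heads facing one another along y, 124 mm apart (inner faces at y = +-62 mm), each 44 mm deep in x and 150 mm high, open from above, from the front (-x) and from behind. Origin: centre of its underside. A 40 mm square window in each inner face is centred 120 mm above the worktop.
- beam (a point): Middle of the gauge's light beam: halfway between the two windows, 120 mm above the worktop. The beam runs along y; axes as the gauge's.
- bottle: White reagent bottle, 68 x 68 x 166 mm, a bystander. Origin: centre of its underside.
- pot: White sample pot with a blue cap, 57 x 57 x 58 mm, a bystander. Origin: centre of its underside.
- boat: White ceramic combustion boat, 12 x 70 x 9 mm, a bystander. Origin: centre of its underside.
- pen: Black marker, 12 x 126 x 14 mm, a bystander. Origin: centre of its underside.

How it is judged:
By the outcome, as a careful person would: the job done as asked, in the order asked, and still so for the second after the job is handed in, while the arm keeps its last pose, push and grip.
It also fails if it takes over 70 s, if anything falls off the work surface, if the arm or the gripper's body presses on something with over 40 N, if the wrist force passes 120 N, or if a joint passes its speed limit or range.

## Robot

A 6-joint arm with a two-finger parallel gripper is mounted at the origin on a cart in front of the work surface, level with it; the furniture and walls round the work are solid. World frame = base frame: x ahead of the robot, y to its left, z up, the work surface at z = 0. Lengths are in m, angles in rad, forces in N, time in s.
With the tool pointing down it reaches from about 0.375 to 0.925 m from the base axis. Payload 5.7 kg.
Tool frame: the origin (TCP) lies at the very end of the fingers, on their centre line; the grasp point (between the pads) lies 19 mm behind it (manip.pinch_z is the distance from the TCP to the grasp point, in m); z points along the fingers, y is the line along which they close (so a half turn about z gives the same grasp; the last joint's range is limited). The gripper opens to 85 mm and grips with 20 to 120 N. Pads are 22 mm wide; open, the fingers measure 114 mm over their backs; the gripper's body (76 mm by 85 mm) begins 54 mm behind the grasp point. The pads swing forward as they close: fully open they stand 13 mm farther back than shut.
Start: joints at [-1.42, 0.359, 1.51, -0, 1.272, -0.115], TCP at [0.158, -0.579, 0.231] pointing down, gripper open.
Joint ranges: [-2.97, 2.97], [-1.01, 2.36], [0.21, 2.38], [-0.96, 4.11], [0.2, 2.71], [-2.98, 2.98]. Speed limits (rad/s): [2.39, 2.39, 3.14, 3.14, 3.14, 3.14].

## Interface

Orientations are given as a 3x3 rotation matrix whose columns are the frame's x, y, z axes.
In Python, from rig import manip gives the robot as it stands.
- The arm moves only by the shell command python3 -m crank 'ROWS'. ROWS is JSON, a list of rows, each an object of numbers: "wx", "wy", "wz": the turn, a rotation vector about the tool's x, y, z in units of 5 degrees (1.0 is 5 degrees); "tx", "ty", "tz": the shift along the tool's x, y, z in units of 40 mm (1.0 is 40 mm); "gripper": the opening, from 0 (shut) to 1 (fully open). A call has 1 to 12 rows; each row shifts and turns the commanded pose from where the row before left it, along the tool's axes as they then stand; what a row does not reach is not made up. A row lasts 1/12 s, in which the tool goes at most 41.7 mm and 7.16 degrees, less where a joint would pass 70% of its speed; a pose out of reach is approached as far as the arm can. A call is refused whole if a number of a shift passes 1 or a number of a turn 1, either way. A call with a gripper value outside its range is refused whole. The fingers move at their own pace and stop on an object; the grip force is fixed at half the most. Time passes only in rows, so rows that do not move let the fingers close. It gives the time, the measured TCP pose, the force, the opening and the grip force at its end, in the units of the state.
- manip.sense(): the state, without advancing time (a new reading comes with each control period).
- manip.get_image(name): name is "scene" or "top" or "wrist"; returns the picture (420x560x3 uint8, red, green, blue); there is no depth.
- manip.calibration(name): a dict with "fx", "fy", "cx", "cy" (pixels), "pose" (4x4, takes a point from camera to world coordinates). Camera axes: x right, y down, z forward; pixel columns grow to the right and rows downward; lengths in m; the calibration is good to about 2 mm. A picture is of the moment at which its call begins: read the wrist's pose just before it. calibration takes no time and is no camera call; for the wrist camera it gives the pose at the moment of the call.
- manip.finish_job(): hands the job in; it is judged then, once.
The state is a dict: "clock": time; "joint_pos": joint angles; "joint_velocities": joint speeds; "joint_efforts": joint torques, N m; "tool_pos": TCP position; "tool_rot": TCP orientation; "ft_force": force on the tool from outside, world axes, zero at the start; "wrist_torque": the same for the moment, N m; "finger_gap": finger opening in m; "finger_force": force on a finger pad.
Only numpy, scipy, OpenCV 4.12 (cv2) and the standard library are available. Lean on these libraries where they do the work, as an engineer would, in place of code of your own. Each camera call takes 0.05 s, during which the arm holds its last target. There are 200 camera calls.

## Working session

There is one attempt and no reset: what is moved stays moved. The work goes in short steps, Python scripts to look and compute and a shell command to move; the robot and the scene stay as the last step left them, time stands still between calls to the robot, and variables do not carry over. Pictures are saved under pics/ and viewed, at most 10 in all, crops included, and the job is handed in when it is done.

```bash
mkdir -p pics; ls; python3 - <<'E'
from rig import manip
import cv2,numpy as np
np.set_printoptions(precision=4,suppress=True)
for n in ("scene","top"):
    im=manip.get_image(n); cv2.imwrite(f"pics/{n}0.png",im[:,:,::-1]); c=manip.calibration(n); print(n,c["fx"],c["fy"],c["cx"],c["cy"]); print(np.array(c["pose"]))
s=manip.sense(); print(s["tool_pos"],np.array(s["tool_rot"]),s["clock"],s["finger_gap"],manip.pinch_z)
E
```

```text
pics
scene 386.48967858835044 386.48967858835044 282.68386338911137 208.4493252356966
[[-0.5297 -0.5799  0.619  -0.1923]
 [-0.8482  0.358  -0.3905  0.6341]
 [ 0.0048 -0.7319 -0.6814  1.0106]
 [ 0.      0.      0.      1.    ]]
top 504.25960829563894 504.25960829563894 272.77710973422904 208.82986145837108
[[ 0.0469 -0.9747  0.2185  0.2232]
 [-0.9989 -0.0466  0.0066  0.1063]
 [ 0.0037 -0.2186 -0.9758  1.8795]
 [ 0.      0.      0.      1.    ]]
[ 0.1575 -0.5783  0.2305] [[ 0.9649  0.2627 -0.0002]
 [ 0.2627 -0.9649  0.0017]
 [ 0.0002 -0.0017 -1.    ]] 0.1 0.085100706668131 0.0187
```

View pics/scene0.png

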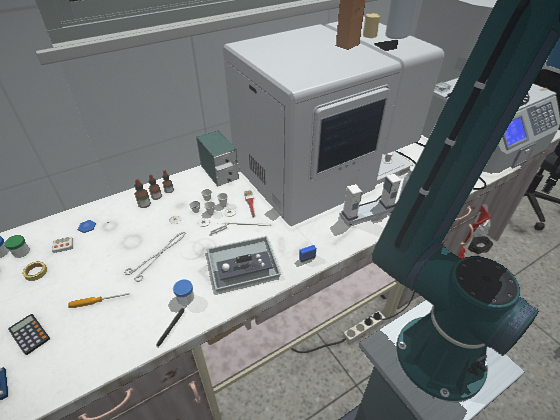

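View pics/top0.png

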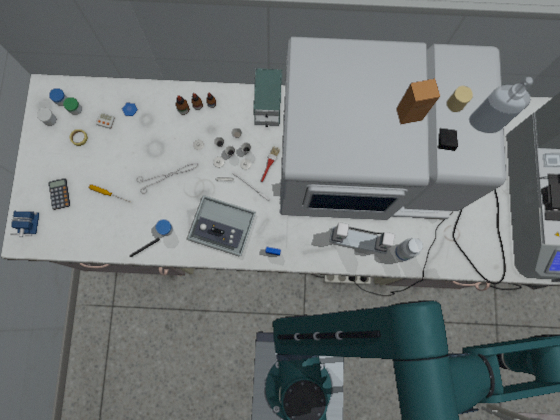

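The scene view shows the pan with its tray at about (243,265), the blue scraper at (307,254) and the gauge heads at (352,203) and (390,190). The pot cap is at (183,288). In the top view the pan is at (222,225), the scraper at (272,251), the gauge heads at (342,230) and (385,242), and the bottle at (408,248). I'll write helpers, get coarse positions, then move the wrist camera over.

```bash
cat > h.py <<'E'
from rig import manip
import cv2,numpy as np
from scipy.spatial.transform import Rotation as Ro
np.set_printoptions(precision=4,suppress=True)
def snap(n,f=None):
    c=manip.calibration(n); im=manip.get_image(n)[:,:,::-1].copy()
    if f: cv2.imwrite(f"pics/{f}.png",im); np.save(f"pics/{f}.npy",np.array([c["fx"],c["fy"],c["cx"],c["cy"],*np.ravel(c["pose"])]))
    return im,cal(c)
def cal(c): return (c["fx"],c["fy"],c["cx"],c["cy"],np.array(c["pose"]))
def load(f):
    a=np.load(f"pics/{f}.npy"); return cv2.imread(f"pics/{f}.png"),(*a[:4],a[4:].reshape(4,4))
def ray(c,u,v):
    d=c[4][:3,:3]@np.array([(u-c[2])/c[0],(v-c[3])/c[1],1]); return c[4][:3,3],d
def plane(c,u,v,z):
    o,d=ray(c,u,v); return o+d*(z-o[2])/d[2]
def proj(c,p):
    q=c[4][:3,:3].T@(np.asarray(p)-c[4][:3,3]); return np.array([c[0]*q[0]/q[2]+c[2],c[1]*q[1]/q[2]+c[3]])
def tri(*obs): # (cal,u,v)...: point nearest to rays, and residual (m)
    A=np.zeros((3,3));b=np.zeros(3);L=[]
    for c,u,v in obs:
        o,d=ray(c,u,v); d=d/np.linalg.norm(d); P=np.eye(3)-np.outer(d,d); A+=P;b+=P@o;L.append((o,P))
    x=np.linalg.solve(A,b); return x,[float(np.linalg.norm(P@(x-o))) for o,P in L]
def blobs(mask,amin=15):
    n,l,s,ce=cv2.connectedComponentsWithStats(mask.astype(np.uint8)); return [(ce[i].round(1).tolist(),int(s[i,4]),s[i,:4].tolist()) for i in range(1,n) if s[i,4]>=amin]
def go(p,yaw): # yaw: direction of tool y in world (mod pi), tool down; prints turn then shift in units
    s=manip.sense(); R=np.array(s["tool_rot"]); x=np.array(s["tool_pos"])
    best=None
    for k in (0,np.pi):
        y=np.array([np.cos(yaw+k),np.sin(yaw+k),0]); z=np.array([0,0,-1.]); T=np.c_[np.cross(y,z),y,z]
        r=Ro.from_matrix(R.T@T).as_rotvec()
        if best is None or np.linalg.norm(r)<np.linalg.norm(best[0]): best=(r,T)
    r,T=best; d=np.asarray(p)-x
    print("tool",x,"turn u",np.degrees(r)/5,"| shift before turn u",R.T@d/.04,"| after turn u",T.T@d/.04)
E
python3 - <<'E'
from h import *
im,c=load_=cv2.imread("pics/top0.png"),cal(manip.calibration("top"))
for n,u,v,z in (("pan",222,225,.02),("scraper",272,251,.04),("headL",342,230,.15),("headR",385,242,.15),("pot",163,228,.058),("bottle",408,248,.1)): print(n,plane(c,u,v,z))
w=cal(manip.calibration("wrist")); s=manip.sense(); R=np.array(s["tool_rot"])
print(w[:4]); print("cam in tool",R.T@(w[4][:3,3]-s["tool_pos"])); print(R.T@w[4][:3,:3])
E
python3 -m crank '[{"tx":0.5,"ty":-0.1,"tz":-0.8},{"tx":0.8,"ty":-0.15,"tz":-0.5},{"tx":0.8,"ty":-0.15,"tz":-0.5},{"tx":0.8,"ty":-0.15,"tz":-0.5},{"tx":0.8,"ty":-0.15,"tz":-0.5},{"tx":0.8,"ty":-0.15,"tz":-0.2},{"tx":0.8,"ty":-0.15},{"tx":0.8,"ty":-0.15},{"tx":0.8,"ty":-0.15},{}]'
```

```text
pan [0.5685 0.3061 0.02  ]
scraper [0.4767 0.1141 0.04  ]
headL [ 0.5466 -0.1265  0.15  ]
headR [ 0.5114 -0.2762  0.15  ]
pot [0.54   0.5173 0.058 ]
bottle [ 0.5021 -0.369   0.1   ]
(335.5752945951948, 335.5752945951948, 278.5816025002438, 214.78666204831725)
cam in tool [ 0.0777 -0.0006 -0.1419]
[[-0.0001 -0.9535 -0.3013]
 [ 1.     -0.0004  0.0011]
 [-0.0012 -0.3013  0.9535]]$[0]: bad value
```

```bash
python3 -m crank '[{"wx":0,"wy":0,"wz":0,"tx":0.5,"ty":-0.1,"tz":-0.8,"gripper":1}]'; python3 -m crank --help | head -20
```

```text
clock: 0.18
tool_pos: [0.1728, -0.567, 0.2572]
tool_rot: [[0.966, 0.26, -0.004], [0.26, -0.965, 0.011], [-0.001, -0.012, -1.0]]
ft_force: [0.7, 0.2, -0.4]
finger_gap: 0.0855
finger_force: 0.0invalid input: not JSON, or not a number
```

```bash
python3 -m crank '[{"wx":0,"wy":0,"wz":0,"tx":0.8,"ty":-0.15,"tz":-0.5,"gripper":1},{"wx":0,"wy":0,"wz":0,"tx":0.8,"ty":-0.15,"tz":-0.5,"gripper":1},{"wx":0,"wy":0,"wz":0,"tx":0.8,"ty":-0.15,"tz":-0.5,"gripper":1},{"wx":0,"wy":0,"wz":0,"tx":0.8,"ty":-0.15,"tz":-0.5,"gripper":1},{"wx":0,"wy":0,"wz":0,"tx":0.8,"ty":-0.15,"tz":-0.3,"gripper":1},{"wx":0,"wy":0,"wz":0,"tx":0.8,"ty":-0.15,"tz":0,"gripper":1},{"wx":0,"wy":0,"wz":0,"tx":0.8,"ty":-0.15,"tz":0,"gripper":1},{"wx":0,"wy":0,"wz":0,"tx":0.6,"ty":-0.5,"tz":0,"gripper":1},{"wx":0,"wy":0,"wz":0,"tx":0.34,"ty":-0.84,"tz":0,"gripper":1},{"wx":0,"wy":0,"wz":0,"tx":0.34,"ty":-0.84,"tz":0,"gripper":1}]'
python3 - <<'E'
from h import *
go([.47,.19,.36],-np.pi/2-.0)
E
```

```text
clock: 1.02
tool_pos: [0.4083, -0.3715, 0.3543]
tool_rot: [[0.965, 0.263, -0.001], [0.263, -0.965, 0.001], [-0.0, -0.001, -1.0]]
ft_force: [0.2, 0.6, -0.4]
finger_gap: 0.0854
finger_force: 0.0
tool [ 0.4083 -0.3715  0.3543] turn u [-0.0155  0.0067  3.0512] | shift before turn u [  5.1828 -13.1369  -0.1262] | after turn u [  1.5434 -14.0376  -0.1427]
```

```bash
python3 -m crank '[{"wx":0,"wy":0,"wz":1,"tx":0.34,"ty":-0.84,"tz":0,"gripper":1},{"wx":0,"wy":0,"wz":1,"tx":0.3,"ty":-0.84,"tz":0,"gripper":1},{"wx":0,"wy":0,"wz":1,"tx":0.2,"ty":-0.84,"tz":0,"gripper":1},{"wx":0,"wy":0,"wz":0,"tx":0,"ty":-0.8,"tz":0,"gripper":1},{"wx":0,"wy":0,"wz":0,"tx":0,"ty":0,"tz":0,"gripper":1},{"wx":0,"wy":0,"wz":0,"tx":0,"ty":0,"tz":0,"gripper":1}]'
python3 -c "
from h import *
snap('wrist','g1')"
python3 -m crank '[{"wx":0,"wy":0,"wz":0,"tx":0,"ty":-0.9,"tz":0,"gripper":1},{"wx":0,"wy":0,"wz":0,"tx":0,"ty":-0.9,"tz":0,"gripper":1},{"wx":0,"wy":0,"wz":0,"tx":0,"ty":0,"tz":0,"gripper":1},{"wx":0,"wy":0,"wz":0,"tx":0,"ty":0,"tz":0,"gripper":1}]'
python3 -c "
from h import *
snap('wrist','g2')"
python3 -m crank '[{"wx":0,"wy":0,"wz":0,"tx":0.1,"ty":-0.9,"tz":0,"gripper":1},{"wx":0,"wy":0,"wz":0,"tx":0.1,"ty":-0.9,"tz":0,"gripper":1},{"wx":0,"wy":0,"wz":0,"tx":0.1,"ty":-0.9,"tz":0,"gripper":1},{"wx":0,"wy":0,"wz":0,"tx":0.1,"ty":-0.9,"tz":0,"gripper":1},{"wx":0,"wy":0,"wz":0,"tx":0.1,"ty":-0.9,"tz":0,"gripper":1},{"wx":0,"wy":0,"wz":0,"tx":0.1,"ty":-0.9,"tz":0,"gripper":1},{"wx":0,"wy":0,"wz":0,"tx":0.1,"ty":-0.9,"tz":0,"gripper":1},{"wx":0,"wy":0,"wz":0,"tx":0,"ty":0,"tz":0,"gripper":1},{"wx":0,"wy":0,"wz":0,"tx":0,"ty":0,"tz":0,"gripper":1}]'
python3 -c "
from h import *
snap('wrist','t1')"
python3 -m crank '[{"wx":0,"wy":0,"wz":0,"tx":0.1,"ty":-0.9,"tz":0,"gripper":1},{"wx":0,"wy":0,"wz":0,"tx":0.1,"ty":-0.9,"tz":0,"gripper":1},{"wx":0,"wy":0,"wz":0,"tx":0.1,"ty":-0.9,"tz":0,"gripper":1},{"wx":0,"wy":0,"wz":0,"tx":0,"ty":0,"tz":0,"gripper":1},{"wx":0,"wy":0,"wz":0,"tx":0,"ty":0,"tz":0,"gripper":1}]'
python3 -c "
from h import *
snap('wrist','t2')
a=[cv2.imread(f'pics/{f}.png') for f in ('g1','g2','t1','t2')]
m=np.vstack([np.hstack(a[:2]),np.hstack(a[2:])]); cv2.imwrite('pics/m1.png',cv2.resize(m,(800,600),interpolation=cv2.INTER_AREA))"
```

```text
clock: 1.52
tool_pos: [0.4221, -0.234, 0.3553]
tool_rot: [[1.0, 0.007, -0.0], [0.007, -1.0, 0.0], [-0.0, -0.0, -1.0]]
ft_force: [0.0, -0.2, 0.4]
finger_gap: 0.0852
finger_force: 0.0
clock: 1.9
tool_pos: [0.4222, -0.1636, 0.3553]
tool_rot: [[1.0, 0.005, -0.0], [0.005, -1.0, -0.0], [-0.0, 0.0, -1.0]]
ft_force: [0.2, -0.1, -0.2]
finger_gap: 0.0855
finger_force: 0.0
clock: 2.7
tool_pos: [0.4502, 0.0888, 0.3551]
tool_rot: [[1.0, 0.006, -0.0], [0.006, -1.0, -0.001], [-0.0, 0.001, -1.0]]
ft_force: [-0.4, 0.3, 0.4]
finger_gap: 0.0857
finger_force: 0.0
clock: 3.17
tool_pos: [0.4616, 0.1959, 0.355]
tool_rot: [[1.0, 0.004, -0.0], [0.004, -1.0, -0.001], [-0.0, 0.001, -1.0]]
ft_force: [-0.2, -0.5, 0.5]
finger_gap: 0.0855
finger_force: 0.0
```

View pics/m1.png

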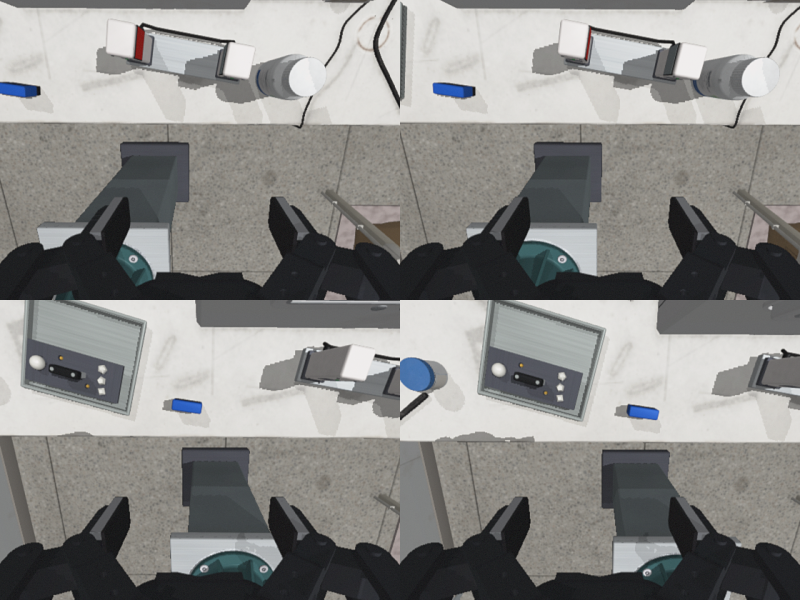

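The montage shows the gauge's two white heads (the left one with a red window), open towards the robot, with the bottle to its right. The tray's ball end points to world +y and its chips are at the −y end. The bare pan floor is on the far side, and the scraper stands to the right of the pan at t2 px (340,157). Next I'll look closer and measure blobs.

```bash
python3 - <<'E'
from h import *
for f in ("t1","t2"):
    im,c=load(f); hsv=cv2.cvtColor(im,cv2.COLOR_BGR2HSV); H,S,V=cv2.split(hsv)
    bl=(H>100)&(H<130)&(S>150); bl[:,:90 if f=="t2" else 0]=False
    n,l,s,_=cv2.connectedComponentsWithStats(bl.astype(np.uint8)); i=1+s[1:,4].argmax(); v=V[l==i]
    print(f,"blue",s[i],"V pct",np.percentile(v,[5,25,50,75,95]))
    top=(l==i)&(V>np.percentile(v,50)*.85)
    r=cv2.minAreaRect(np.argwhere(top)[:,::-1].astype(np.float32)); print("top rect",r)
    b=cv2.boxPoints(r); w=np.array([plane(c,u,v_,.048) for u,v_ in b]); print("world",w[:,:2].tolist(),w.mean(0),np.linalg.norm(w[1]-w[0]),np.linalg.norm(w[2]-w[1]))
    # dark tray
    dk=((V<110)&(V>40)).astype(np.uint8); dk[180:]=0; dk[:, 300:]=0 
    dk=cv2.morphologyEx(dk,cv2.MORPH_CLOSE,np.ones((9,9)))
    print("dark",blobs(dk,500))
    wh=(V>170)&(S<40); wh[180:]=0
    print("white",[x for x in blobs(wh,15) if x[1]<700])
im,c=load("t2"); cv2.imwrite("pics/c1.png",cv2.resize(im[0:180,90:370],None,fx=2.85,fy=2.85,interpolation=cv2.INTER_CUBIC))
E
```

```text
t1 blue [241 139  42  20 618] V pct [129.7  186.   194.   197.75 205.  ]
top rect ((261.37530517578125, 148.831298828125), (40.34860610961914, 13.400087356567383), 8.530765533447266)
world [[0.4722760168912586, 0.1395231535413418], [0.489487997711871, 0.1364379919912986], [0.48208653662418127, 0.0841013373924225], [0.46469159820706896, 0.08658453331875443]] [0.4771 0.1117 0.048 ] 0.017486294792179242 0.052857421814109
dark [([102.0, 101.0], 8462, [35, 0, 155, 156]), ([139.0, 17.2], 623, [76, 0, 124, 50]), ([287.3, 17.4], 901, [274, 0, 26, 38])]
white [([34.2, 52.0], 175, [31, 0, 7, 118]), ([486.5, 1.8], 336, [409, 1, 151, 3]), ([125.6, 20.8], 40, [115, 17, 22, 9]), ([188.1, 40.6], 28, [179, 38, 17, 6]), ([153.1, 56.1], 375, [105, 40, 87, 31]), ([137.6, 63.5], 21, [129, 61, 18, 6]), ([187.9, 74.6], 17, [185, 72, 5, 7]), ([164.6, 86.4], 180, [128, 77, 60, 22]), ([50.2, 86.2], 266, [41, 78, 19, 18]), ([142.4, 96.2], 83, [138, 92, 11, 11]), ([178.7, 102.0], 35, [174, 99, 11, 7]), ([141.6, 112.4], 72, [137, 108, 10, 9]), ([473.7, 118.2], 448, [438, 113, 59, 14]), ([142.0, 127.2], 64, [138
[... 432 characters left out ...]
0.0867882064143626]] [0.4773 0.1121 0.048 ] 0.017067261919964268 0.05210175463618497
dark [([189.6, 104.8], 10031, [114, 0, 168, 165]), ([27.7, 132.4], 769, [0, 84, 54, 84])]
white [([518.3, 10.4], 19, [516, 8, 5, 5]), ([141.9, 62.6], 43, [132, 59, 25, 10]), ([141.0, 67.2], 24, [132, 64, 20, 7]), ([160.6, 72.9], 15, [156, 71, 11, 5]), ([511.5, 78.7], 39, [507, 76, 11, 7]), ([527.0, 80.2], 23, [523, 79, 10, 4]), ([137.4, 96.9], 247, [129, 88, 18, 18]), ([226.2, 106.2], 81, [222, 102, 10, 11]), ([9.2, 134.3], 596, [0, 113, 30, 43]), ([224.1, 122.1], 61, [220, 118, 9, 9]), ([542.5, 126.5], 278, [512, 122, 48, 12]), ([130.4, 128.0], 21, [124, 126, 14, 5]), ([223.7, 136.4], 58, [220, 133, 8, 8])]
```

View pics/c1.png

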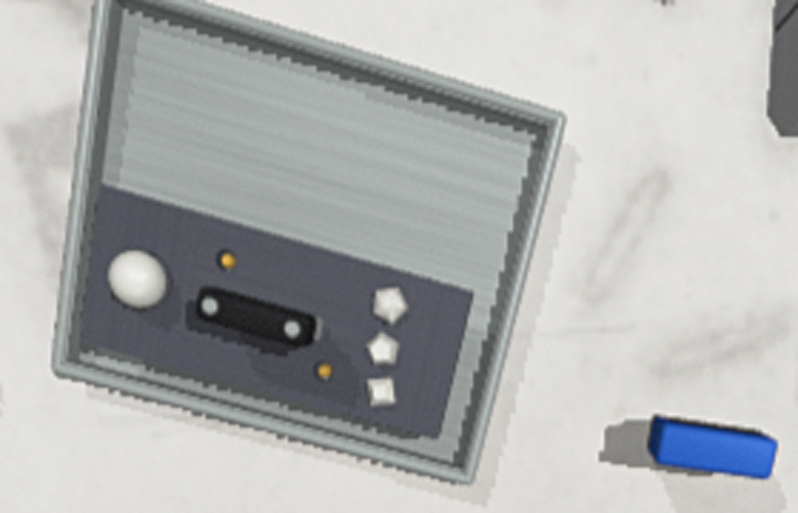

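The crop shows the ball at t2 px (138,97), the three chips in a column at about (226,106), (224,122) and (224,136), and the brass dowels at (170,91) and (204,130). The handle bolts are at (164,107) and (192,115) and the scraper top at (341,157). Now I'll triangulate these.

```bash
python3 - <<'E'
from h import *
i1,c1=load("t1"); i2,c2=load("t2")
def orange(im):
    H,S,V=cv2.split(cv2.cvtColor(im,cv2.COLOR_BGR2HSV)); m=(H>10)&(H<28)&(S>90)&(V>90); m[170:]=0; m[:,300:]=0
    return [b for b in blobs(m,4)]
o1,o2=orange(i1),orange(i2); print(o1,o2)
P={}
print("scraper top",tri((c1,261.4,148.8),(c2,341.47,157.7)))
print("ball",tri((c1,50.2,86.2),(c2,137.4,96.9)))
ch=[((142.4,96.2),(226.2,106.2)),((141.6,112.4),(224.1,122.1)),((142,127.2),(223.7,136.4))]
C=[tri((c1,*a),(c2,*b)) for a,b in ch]; print("chips",C)
a1=sorted(o1,key=lambda b:-b[1])[:2]; a2=sorted(o2,key=lambda b:-b[1])[:2]
a1.sort(key=lambda b:b[0][0]); a2.sort(key=lambda b:b[0][0])
D=[tri((c1,*x[0]),(c2,*y[0])) for x,y in zip(a1,a2)]; print("dowels",D)
Dp=[plane(c2,*y[0],.037) for y in a2]; print("dowels on plane",Dp, [plane(c1,*y[0],.037) for y in a1])
d=Dp[0]-Dp[1]; yaw=np.arctan2(d[1],d[0])-np.arctan2(-36,52); m=(Dp[0]+Dp[1])/2
print("dist",np.linalg.norm(d),"yaw",np.degrees(yaw),"centre",m)
ex=np.array([np.cos(yaw),np.sin(yaw),0]);ey=np.array([-np.sin(yaw),np.cos(yaw),0])
for n,u in (("ball",plane(c2,137.4,96.9,.046)),("ch0",plane(c2,226.2,106.2,.045)),("ch1",plane(c2,224.1,122.1,.045)),("ch2",plane(c2,223.7,136.4,.045)),("b1",plane(c2,90+210/2.85,306/2.85,.076)),("b2",plane(c2,90+292/2.85,328/2.85,.076)),("pan near R",plane(c2,90+470/2.85,478/2.85,.02)),("pan near L",plane(c2,90+57/2.85,372/2.85,.02)),("pan far R",plane(c2,90+562/2.85,117/2.85,.02))):
    print(n,u,"tray xy mm",1000*(u-m)@ex,1000*(u-m)@ey)
s=manip.sense(); print(s["joint_pos"],s["clock"]); 
go([.477,.112,.2],np.radians(-8.2))
E
```

```text
[([85.3, 80.9], 21, [83, 79, 5, 5]), ([122.1, 120.1], 22, [120, 118, 5, 5])] [([169.7, 91.1], 21, [168, 89, 5, 5]), ([203.6, 129.5], 17, [202, 128, 5, 4])]
scraper top (array([0.477 , 0.1118, 0.0459]), [3.072906574398304e-05, 3.072906574392415e-05])
ball (array([0.5527, 0.3733, 0.0508]), [9.579038799948871e-05, 9.579038799939492e-05])
chips [(array([0.5421, 0.2639, 0.0409]), [2.7936084067415055e-05, 2.7936084067313157e-05]), (array([0.5222, 0.2677, 0.0398]), [2.155144851308222e-05, 2.1551448513219095e-05]), (array([0.5037, 0.2689, 0.0409]), [0.0001600879365075484, 0.00016008793650764094])]
dowels [(array([0.5603, 0.3368, 0.0356]), [1.2831229188357657e-05, 1.2831229188307406e-05]), (array([0.5123, 0.296 , 0.0361]), [6.988402515276867e-05, 6.988402515287557e-05])]
dowels on plane [array([0.5602, 0.3364, 0.037 ]), array([0.5124, 0.2958, 0.037 ])] [array([0.5602, 0.336 , 0.037 ]), array([0.5123, 0.2956, 0.037 ])]
dist 0.06269288766261165 yaw 75.01837505268402 centre [0.5363 0.3161 0.037 ]
ball [0.5527 0.3752 0.046 ] tray xy mm 61.34806667271095 -0.5652916596174027
ch0 [0.542  0.2633 0.045 ] tray xy mm -49.5097089233984 -19.11109264819664
ch1 [0.5223 0.2669 0.045 ] tray xy mm -51.144813680469326 0.8019672801311479
ch2 [0.5042 0.2682 0.045 ] tray xy mm -54.542404752027586 18.671520667899955
b1 [0.5402 0.3334 0.076 ] tray xy mm 17.755177247580146 0.7871002905647191
b2 [0.5315 0.2997 0.076 ] tray xy mm -17.033690683035317 0.48000027110372656
pan near R [0.4588 0.2296 0.02  ] tray xy mm -103.5872107876723 52.55519348456966
pan near L [0.5096 0.4286 0.02  ] tray xy mm 101.77592811092784 54.96018129639546
pan far R [0.6219 0.1855 0.02  ] tray xy mm -104.05266033272261 -116.41216001589272
[ 0.2628  0.1195  1.529  -0.0011  1.4938  1.8306] 3.2167
tool [0.4614 0.195  0.355 ] turn u [  0.0084   0.0136 -16.3253] | shift before turn u [0.386  2.0722 3.8784] | after turn u [-1.9988  0.6829  3.876 ]
```

```bash
python3 -m crank '[{"wx":0,"wy":0,"wz":-1,"tx":0,"ty":0,"tz":0.3,"gripper":1},{"wx":0,"wy":0,"wz":-1,"tx":0,"ty":0,"tz":0.3,"gripper":1},{"wx":0,"wy":0,"wz":-1,"tx":0,"ty":0,"tz":0.3,"gripper":1},{"wx":0,"wy":0,"wz":-1,"tx":0,"ty":0,"tz":0.3,"gripper":1},{"wx":0,"wy":0,"wz":-1,"tx":0,"ty":0,"tz":0.3,"gripper":1},{"wx":0,"wy":0,"wz":-1,"tx":0,"ty":0,"tz":0.3,"gripper":1},{"wx":0,"wy":0,"wz":-1,"tx":0,"ty":0,"tz":0.3,"gripper":1},{"wx":0,"wy":0,"wz":-1,"tx":0,"ty":0,"tz":0.3,"gripper":1},{"wx":0,"wy":0,"wz":-1,"tx":0,"ty":0,"tz":0.3,"gripper":1},{"wx":0,"wy":0,"wz":-1,"tx":0,"ty":0,"tz":0.3,"gripper":1},{"wx":0,"wy":0,"wz":-1,"tx":0,"ty":0,"tz":0.3,"gripper":1},{"wx":0,"wy":0,"wz":-1,"tx":0,"ty":0,"tz":0.3,"gripper":1}]' | head -2
python3 -m crank '[{"wx":0,"wy":0,"wz":-1,"tx":0,"ty":0,"tz":0,"gripper":1},{"wx":0,"wy":0,"wz":-1,"tx":0,"ty":0,"tz":0,"gripper":1},{"wx":0,"wy":0,"wz":-1,"tx":0,"ty":0,"tz":0,"gripper":1},{"wx":0,"wy":0,"wz":-1,"tx":0,"ty":0,"tz":0,"gripper":1},{"wx":0,"wy":0,"wz":-0.3,"tx":0,"ty":0,"tz":0,"gripper":1},{"wx":0,"wy":0,"wz":0,"tx":-0.6,"ty":0.2,"tz":0,"gripper":1},{"wx":0,"wy":0,"wz":0,"tx":-0.7,"ty":0.25,"tz":0,"gripper":1},{"wx":0,"wy":0,"wz":0,"tx":-0.7,"ty":0.23,"tz":0,"gripper":1},{"wx":0,"wy":0,"wz":0,"tx":0,"ty":0,"tz":0,"gripper":1},{"wx":0,"wy":0,"wz":0,"tx":0,"ty":0,"tz":0,"gripper":1}]' | head -3
python3 - <<'E'
from h import *
im,c=snap("wrist","s1")
H,S,V=cv2.split(cv2.cvtColor(im,cv2.COLOR_BGR2HSV)); bl=(H>100)&(H<130)&(S>150)
for b in blobs(bl,80): print(b)
n,l,s,_=cv2.connectedComponentsWithStats(bl.astype(np.uint8))
q=proj(c,[.477,.1118,.048]); i=l[int(q[1]),int(q[0])]; print("expected px",q,i)
if i:
    v=V[l==i]; top=(l==i)&(V>np.percentile(v,60)*.85)
    r=cv2.minAreaRect(np.argwhere(top)[:,::-1].astype(np.float32)); b=cv2.boxPoints(r); w=np.array([plane(c,u,v_,.048) for u,v_ in b]); print(w,w.mean(0),np.linalg.norm(w[1]-w[0]),np.linalg.norm(w[2]-w[1]))
go([.477,.112,.016],np.radians(-8.2))
E
```

```text
clock: 4.22
tool_pos: [0.4612, 0.1939, 0.2109]
clock: 5.05
tool_pos: [0.4764, 0.1103, 0.2115]
tool_rot: [[0.149, 0.989, 0.0], [0.989, -0.149, -0.0], [-0.0, 0.0, -1.0]]
([277.6, 188.6], 1201, [267, 158, 21, 62])
expected px [278.4542 193.7019] 1
[[0.4725 0.1397 0.048 ]
 [0.4887 0.1373 0.048 ]
 [0.4814 0.0859 0.048 ]
 [0.4643 0.0885 0.048 ]] [0.4767 0.1128 0.048 ] 0.01641331196515267 0.051877469511899005
tool [0.4761 0.1115 0.2115] turn u [-0.0008  0.0004 -0.0628] | shift before turn u [0.0164 0.0194 4.8864] | after turn u [0.0162 0.0192 4.8864]
```

```bash
python3 -m crank '[{"wx":0,"wy":0,"wz":0,"tx":0.02,"ty":0.02,"tz":0.7,"gripper":1},{"wx":0,"wy":0,"wz":0,"tx":0,"ty":0,"tz":0.9,"gripper":1},{"wx":0,"wy":0,"wz":0,"tx":0,"ty":0,"tz":0.9,"gripper":1},{"wx":0,"wy":0,"wz":0,"tx":0,"ty":0,"tz":0.9,"gripper":1},{"wx":0,"wy":0,"wz":0,"tx":0,"ty":0,"tz":0.8,"gripper":1},{"wx":0,"wy":0,"wz":0,"tx":0,"ty":0,"tz":0.45,"gripper":1},{"wx":0,"wy":0,"wz":0,"tx":0,"ty":0,"tz":0.24,"gripper":1},{"wx":0,"wy":0,"wz":0,"tx":0,"ty":0,"tz":0,"gripper":1}]'
python3 -m crank '[{"wx":0,"wy":0,"wz":0,"tx":0,"ty":0,"tz":0,"gripper":0},{"wx":0,"wy":0,"wz":0,"tx":0,"ty":0,"tz":0,"gripper":0},{"wx":0,"wy":0,"wz":0,"tx":0,"ty":0,"tz":0,"gripper":0},{"wx":0,"wy":0,"wz":0,"tx":0,"ty":0,"tz":0,"gripper":0},{"wx":0,"wy":0,"wz":0,"tx":0,"ty":0,"tz":0,"gripper":0},{"wx":0,"wy":0,"wz":0,"tx":0,"ty":0,"tz":0,"gripper":0},{"wx":0,"wy":0,"wz":0,"tx":0,"ty":0,"tz":0,"gripper":0},{"wx":0,"wy":0,"wz":0,"tx":0,"ty":0,"tz":0,"gripper":0}]'
```

```text
clock: 5.77
tool_pos: [0.4754, 0.1143, 0.014]
tool_rot: [[0.144, 0.99, -0.004], [0.99, -0.144, -0.0], [-0.001, -0.004, -1.0]]
ft_force: [-0.8, 0.4, 0.5]
finger_gap: 0.0853
finger_force: 0.0
clock: 6.43
tool_pos: [0.4776, 0.1144, 0.0167]
tool_rot: [[0.144, 0.99, 0.002], [0.99, -0.144, 0.0], [0.001, 0.002, -1.0]]
ft_force: [-0.9, 0.2, 7.6]
finger_gap: 0.0189
finger_force: 59.5
```

```bash
python3 -m crank '[{"wx":0,"wy":0,"wz":0,"tx":0,"ty":0,"tz":-0.3,"gripper":0},{"wx":0,"wy":0,"wz":0,"tx":0,"ty":0,"tz":-0.7,"gripper":0},{"wx":0,"wy":0,"wz":0.7,"tx":0,"ty":0,"tz":-0.8,"gripper":0},{"wx":0,"wy":0,"wz":0.65,"tx":0,"ty":0,"tz":-0.7,"gripper":0},{"wx":0,"wy":0,"wz":0,"tx":0,"ty":0,"tz":0,"gripper":0},{"wx":0,"wy":0,"wz":0,"tx":0,"ty":0,"tz":0,"gripper":0}]'
python3 - <<'E'
from h import *
go([.4812,.2729,.0562],np.radians(-15))
E
```

```text
clock: 6.93
tool_pos: [0.4784, 0.1145, 0.1175]
tool_rot: [[0.259, 0.966, 0.004], [0.966, -0.259, 0.001], [0.002, 0.004, -1.0]]
ft_force: [0.1, -0.1, -0.5]
finger_gap: 0.0193
finger_force: 58.7
tool [0.4784 0.1145 0.1175] turn u [ 0.0481 -0.0193  0.0018] | shift before turn u [ 3.8413 -0.9634  1.5354] | after turn u [ 3.8437 -0.9575  1.533 ]
```

```bash
python3 -m crank '[{"wx":0,"wy":0,"wz":0,"tx":0.4,"ty":-0.1,"tz":0,"gripper":0},{"wx":0,"wy":0,"wz":0,"tx":0.7,"ty":-0.18,"tz":0,"gripper":0},{"wx":0,"wy":0,"wz":0,"tx":0.8,"ty":-0.2,"tz":0,"gripper":0},{"wx":0,"wy":0,"wz":0,"tx":0.8,"ty":-0.2,"tz":0,"gripper":0},{"wx":0,"wy":0,"wz":0,"tx":0.7,"ty":-0.18,"tz":0,"gripper":0},{"wx":0,"wy":0,"wz":0,"tx":0.44,"ty":-0.1,"tz":0.4,"gripper":0},{"wx":0,"wy":0,"wz":0,"tx":0,"ty":0,"tz":0,"gripper":0},{"wx":0,"wy":0,"wz":0,"tx":0,"ty":0,"tz":0,"gripper":0}]' | sed -n 2,4p
python3 - <<'E'
from h import *
im,c=snap("wrist","w1"); snap("scene","sc1")
s=manip.sense(); p=np.array(s["tool_pos"]); zb=p[2]-.0167
H,S,V=cv2.split(cv2.cvtColor(im,cv2.COLOR_BGR2HSV)); bl=(H>100)&(H<130)&(S>150)
print("blue",blobs(bl,60))
for n,q in (("land",[.5218,.262,.038]),("ball",[.5527,.3752,.046])): print(n,proj(c,q))
m=np.array([.5363,.3161,0]);ex=np.array([.2588,.9659,0]);ey=np.array([-.9659,.2588,0])
for x,y in ((-84,-35),(-84,35),(-30,-35),(-30,35)): 
    u=proj(c,m+[0,0,.038]+ex*x/1e3+ey*y/1e3); cv2.circle(im,tuple(int(k) for k in u),2,(0,0,255),-1)
cv2.imwrite("pics/w1a.png",im)
go([.4812,.2729,.0562],np.radians(-15))
E
```

```text
tool_pos: [0.4777, 0.2726, 0.0976]
tool_rot: [[0.256, 0.967, -0.004], [0.967, -0.257, -0.002], [-0.003, -0.004, -1.0]]
ft_force: [-0.7, -0.7, -0.6]
blue [([278.6, 301.9], 7243, [252, 227, 54, 151])]
land [349.1446 233.7668]
ball [368.5452  25.0007]
tool [0.4787 0.2716 0.0988] turn u [-0.0215  0.0208  0.0017] | shift before turn u [0.0493 0.0553 1.0652] | after turn u [0.0473 0.0533 1.0654]
```

View pics/w1a.png

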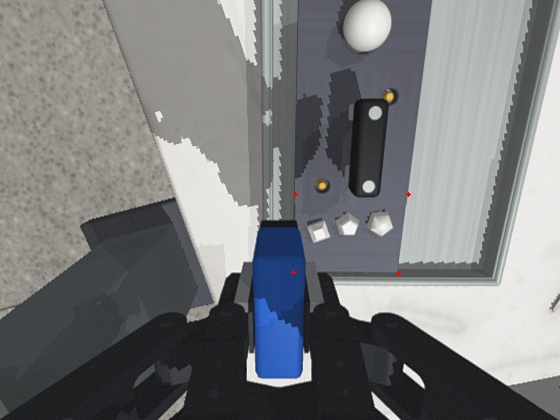

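The tray edges line up with the projected red dots, near (398,273) and (408,194). The chips at (319,231), (347,224) and (380,223) are all ahead of the block, which is straight in the grip at column 278. Next I'll lower the block and sweep.

```bash
python3 -m crank '[{"wx":0,"wy":0,"wz":0,"tx":0.03,"ty":0.03,"tz":0.3,"gripper":0},{"wx":0,"wy":0,"wz":0,"tx":0.02,"ty":0.02,"tz":0.3,"gripper":0},{"wx":0,"wy":0,"wz":0,"tx":0,"ty":0,"tz":0.25,"gripper":0},{"wx":0,"wy":0,"wz":0,"tx":0,"ty":0,"tz":0.12,"gripper":0},{"wx":0,"wy":0,"wz":0,"tx":0,"ty":0,"tz":0.08,"gripper":0},{"wx":0,"wy":0,"wz":0,"tx":0,"ty":0,"tz":0,"gripper":0}]' | sed -n 2,4p
python3 -m crank '[{"wx":0,"wy":0,"wz":0,"tx":0,"ty":0.1,"tz":0,"gripper":0},{"wx":0,"wy":0,"wz":0,"tx":0,"ty":0.1,"tz":0,"gripper":0},{"wx":0,"wy":0,"wz":0,"tx":0,"ty":0.1,"tz":0,"gripper":0},{"wx":0,"wy":0,"wz":0,"tx":0,"ty":0.1,"tz":0,"gripper":0},{"wx":0,"wy":0,"wz":0,"tx":0,"ty":0.1,"tz":0,"gripper":0},{"wx":0,"wy":0,"wz":0,"tx":0,"ty":0.1,"tz":0,"gripper":0},{"wx":0,"wy":0,"wz":0,"tx":0,"ty":0.1,"tz":0,"gripper":0},{"wx":0,"wy":0,"wz":0,"tx":0,"ty":0.1,"tz":0,"gripper":0},{"wx":0,"wy":0,"wz":0,"tx":0,"ty":0.1,"tz":0,"gripper":0},{"wx":0,"wy":0,"wz":0,"tx":0,"ty":0.1,"tz":0,"gripper":0},{"wx":0,"wy":0,"wz":0,"tx":0,"ty":0.1,"tz":0,"gripper":0},{"wx":0,"wy":0,"wz":0,"tx":0,"ty":0.1,"tz":0,"gripper":0}]'
python3 -m crank '[{"wx":0,"wy":0,"wz":0,"tx":0,"ty":0.1,"tz":0,"gripper":0},{"wx":0,"wy":0,"wz":0,"tx":0,"ty":0.1,"tz":0,"gripper":0},{"wx":0,"wy":0,"wz":0,"tx":0,"ty":0.1,"tz":0,"gripper":0},{"wx":0,"wy":0,"wz":0,"tx":0,"ty":0.1,"tz":0,"gripper":0},{"wx":0,"wy":0,"wz":0,"tx":0,"ty":0.1,"tz":0,"gripper":0},{"wx":0,"wy":0,"wz":0,"tx":0,"ty":0.1,"tz":0,"gripper":0},{"wx":0,"wy":0,"wz":0,"tx":0,"ty":0.1,"tz":0,"gripper":0},{"wx":0,"wy":0,"wz":0,"tx":0,"ty":0.1,"tz":0,"gripper":0},{"wx":0,"wy":0,"wz":0,"tx":0,"ty":0.1,"tz":0,"gripper":0},{"wx":0,"wy":0,"wz":0,"tx":0,"ty":0.1,"tz":0,"gripper":0},{"wx":0,"wy":0,"wz":0,"tx":0,"ty":0,"tz":0,"gripper":0},{"wx":0,"wy":0,"wz":0,"tx":0,"ty":0,"tz":0,"gripper":0}]'
python3 - <<'E'
from h import *
snap("wrist","w2")
p=np.array(manip.sense()["tool_pos"])-[.5363,.3161,0]
print("tcp in tray",1000*p@[.2588,.9659,0],1000*p@[-.9659,.2588,0],p[2])
E
```

```text
tool_pos: [0.4816, 0.2734, 0.0569]
tool_rot: [[0.26, 0.966, -0.001], [0.966, -0.26, -0.001], [-0.001, -0.001, -1.0]]
ft_force: [-0.5, 0.7, -0.5]
clock: 9.2
tool_pos: [0.5289, 0.2615, 0.0577]
tool_rot: [[0.259, 0.966, 0.0], [0.966, -0.259, 0.0], [0.0, 0.0, -1.0]]
ft_force: [-0.5, -0.1, -1.8]
finger_gap: 0.0192
finger_force: 58.7
clock: 10.2
tool_pos: [0.5673, 0.2512, 0.0577]
tool_rot: [[0.259, 0.966, -0.0], [0.966, -0.259, 0.0], [0.0, -0.0, -1.0]]
ft_force: [-0.3, -0.2, -0.7]
finger_gap: 0.0188
finger_force: 58.7
tcp in tray -54.779963295502625 -46.44320852218267 0.05768102478547203
```

View pics/w2.png

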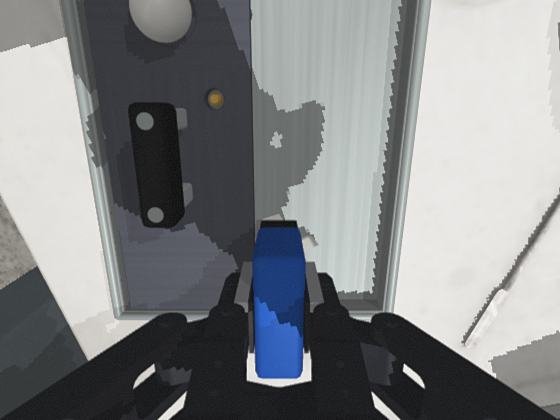

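The visible land is clean, and chip edges show beyond the block near (280,215) and (310,240). I'll raise the block to check.

```bash
python3 -m crank '[{"wx":0,"wy":0,"wz":0,"tx":0,"ty":0,"tz":-0.5,"gripper":0},{"wx":0,"wy":0,"wz":0,"tx":-0.3,"ty":0,"tz":-0.8,"gripper":0},{"wx":0,"wy":0,"wz":0,"tx":-0.8,"ty":0,"tz":-0.5,"gripper":0},{"wx":0,"wy":0,"wz":0,"tx":-0.9,"ty":-0.2,"tz":0,"gripper":0},{"wx":0,"wy":0,"wz":0,"tx":-0.6,"ty":-0.5,"tz":0,"gripper":0},{"wx":0,"wy":0,"wz":0,"tx":0,"ty":0,"tz":0,"gripper":0},{"wx":0,"wy":0,"wz":0,"tx":0,"ty":0,"tz":0,"gripper":0}]'
python3 - <<'E'
from h import *
im,c=snap("wrist","w3")
H,S,V=cv2.split(cv2.cvtColor(im,cv2.COLOR_BGR2HSV))
m=np.array([.5363,.3161,0]);ex=np.array([.2588,.9659,0]);ey=np.array([-.9659,.2588,0])
for z,xs,ys in ((.038,(-85,-28),(-35,35)),(.004,(-100,100),(-112,-38))):
    poly=np.array([proj(c,m+[0,0,z]+ex*x/1e3+ey*y/1e3) for x,y in ((xs[0],ys[0]),(xs[1],ys[0]),(xs[1],ys[1]),(xs[0],ys[1]))]).astype(np.int32)
    k=np.zeros(V.shape,np.uint8); cv2.fillPoly(k,[poly],1)
    print(z,poly.tolist(),"white in region",[(b,(1000*np.array([(plane(c,*b[0],z+.004)-m)@ex,(plane(c,*b[0],z+.004)-m)@ey])).round()) for b in blobs((k>0)&(V>(200 if z<.02 else 150))&(S<30),12)])
go([.477,.112,.0175],np.radians(-8.2))
E
```

```text
clock: 10.83
tool_pos: [0.5109, 0.1571, 0.1298]
tool_rot: [[0.261, 0.965, -0.002], [0.965, -0.261, -0.0], [-0.001, -0.002, -1.0]]
ft_force: [-0.7, -0.0, -0.6]
finger_gap: 0.0192
finger_force: 58.8
0.038 [[305, 112], [307, 15], [193, 15], [200, 112]] white in region [(([307.0, 30.0], 17, [307, 22, 1, 17]), array([-37., -34.])), (([306.0, 78.0], 19, [306, 69, 1, 19]), array([-64., -34.])), (([293.4, 110.9], 65, [278, 103, 28, 10]), array([-84., -27.]))]
0.004 [[401, 131], [437, -213], [313, -212], [305, 132]] white in region [(([317.6, 50.0], 397, [308, 38, 22, 25]), array([-43., -45.])), (([336.1, 63.6], 299, [328, 52, 18, 23]), array([-52., -58.])), (([326.6, 102.2], 110, [320, 96, 15, 15]), array([-78., -53.]))]
tool [0.5128 0.1579 0.13  ] turn u [ 0.0024 -0.0052 -1.373 ] | shift before turn u [-1.3423 -0.5656  2.8114] | after turn u [-1.2638 -0.7214  2.8121]
```

View pics/w3.png

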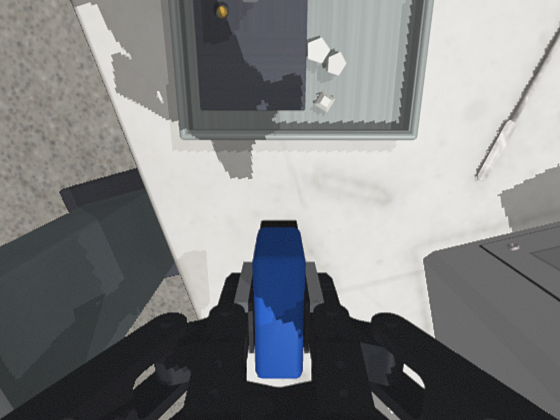

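All three chips are on the pan floor, at (318,50), (336,63) and (323,102), and the land is clear. Now I'll stand the block back where it was.

```bash
python3 -m crank '[{"wx":0,"wy":0,"wz":-0.7,"tx":-0.3,"ty":-0.1,"tz":0.2,"gripper":0},{"wx":0,"wy":0,"wz":-0.67,"tx":-0.5,"ty":-0.3,"tz":0.4,"gripper":0},{"wx":0,"wy":0,"wz":0,"tx":-0.47,"ty":-0.31,"tz":0.6,"gripper":0},{"wx":0,"wy":0,"wz":0,"tx":0,"ty":0,"tz":0.7,"gripper":0},{"wx":0,"wy":0,"wz":0,"tx":0,"ty":0,"tz":0.5,"gripper":0},{"wx":0,"wy":0,"wz":0,"tx":0,"ty":0,"tz":0.25,"gripper":0},{"wx":0,"wy":0,"wz":0,"tx":0,"ty":0,"tz":0.1,"gripper":0},{"wx":0,"wy":0,"wz":0,"tx":0,"ty":0,"tz":0,"gripper":0},{"wx":0,"wy":0,"wz":0,"tx":0,"ty":0,"tz":0,"gripper":0}]'
```

```text
clock: 11.63
tool_pos: [0.4766, 0.114, 0.0202]
tool_rot: [[0.141, 0.99, 0.001], [0.99, -0.141, 0.0], [0.0, 0.001, -1.0]]
ft_force: [0.4, -0.3, -0.3]
finger_gap: 0.0192
finger_force: 58.8
```

```bash
python3 -m crank '[{"wx":0,"wy":0,"wz":0,"tx":0,"ty":0,"tz":0.05,"gripper":0},{"wx":0,"wy":0,"wz":0,"tx":0,"ty":0,"tz":0.04,"gripper":0},{"wx":0,"wy":0,"wz":0,"tx":0,"ty":0,"tz":0,"gripper":0},{"wx":0,"wy":0,"wz":0,"tx":0,"ty":0,"tz":0,"gripper":0}]'
```

```text
clock: 11.97
tool_pos: [0.4762, 0.1136, 0.0167]
tool_rot: [[0.142, 0.99, 0.002], [0.99, -0.142, 0.0], [0.001, 0.002, -1.0]]
ft_force: [0.9, 1.5, 1.8]
finger_gap: 0.0188
finger_force: 58.9
```

```bash
python3 -m crank '[{"wx":0,"wy":0,"wz":0,"tx":0,"ty":0,"tz":0,"gripper":0.5},{"wx":0,"wy":0,"wz":0,"tx":0,"ty":0,"tz":0,"gripper":1},{"wx":0,"wy":0,"wz":0,"tx":0,"ty":0,"tz":0,"gripper":1},{"wx":0,"wy":0,"wz":0,"tx":0,"ty":0,"tz":0,"gripper":1},{"wx":0,"wy":0,"wz":0,"tx":0,"ty":0,"tz":0,"gripper":1},{"wx":0,"wy":0,"wz":0,"tx":0,"ty":0,"tz":-0.3,"gripper":1},{"wx":0,"wy":0,"wz":0,"tx":0,"ty":0,"tz":-0.8,"gripper":1},{"wx":0,"wy":0,"wz":0.7,"tx":0,"ty":0,"tz":-0.9,"gripper":1},{"wx":0,"wy":0,"wz":0.65,"tx":0,"ty":0,"tz":-0.9,"gripper":1},{"wx":0,"wy":0,"wz":0,"tx":0,"ty":0,"tz":-0.9,"gripper":1},{"wx":0,"wy":0,"wz":0,"tx":0,"ty":0,"tz":0,"gripper":1},{"wx":0,"wy":0,"wz":0,"tx":0,"ty":0,"tz":0,"gripper":1}]'
python3 - <<'E'
from h import *
im,c=snap("wrist","s2")
H,S,V=cv2.split(cv2.cvtColor(im,cv2.COLOR_BGR2HSV)); bl=(H>100)&(H<130)&(S>150)
b=max(blobs(bl,80),key=lambda b:b[1]); print(b, [plane(c,*b[0],z) for z in (.03,.048)])
v=V[bl]; top=bl&(V>np.percentile(v,60)*.85); r=cv2.minAreaRect(np.argwhere(top)[:,::-1].astype(np.float32)); w=np.array([plane(c,u,v_,.048) for u,v_ in cv2.boxPoints(r)]); print(w)
go([.5363,.3161,.2],np.radians(-15)); print(manip.sense()["joint_pos"])
E
```

```text
clock: 12.97
tool_pos: [0.4772, 0.1136, 0.1704]
tool_rot: [[0.257, 0.966, 0.005], [0.966, -0.257, 0.001], [0.002, 0.005, -1.0]]
ft_force: [-0.2, 0.0, -1.6]
finger_gap: 0.0856
finger_force: 0.0
([276.3, 205.0], 1576, [262, 170, 29, 71]) [array([0.4757, 0.1115, 0.03  ]), array([0.477 , 0.1164, 0.048 ])]
[[0.4723 0.1387 0.048 ]
 [0.4885 0.1364 0.048 ]
 [0.4811 0.0848 0.048 ]
 [0.4639 0.0872 0.048 ]]
tool [0.4756 0.1134 0.1687] turn u [ 0.0156 -0.0068  0.0173] | shift before turn u [ 5.287   0.1634 -0.7802] | after turn u [ 5.2868  0.1544 -0.7836]
[0.0927 0.2716 1.8223 0.0001 1.0461 0.3529]
```

The block stands upright where it was. Now over the tray handle.

```bash
python3 -m crank '[{"wx":0,"wy":0,"wz":0,"tx":0.4,"ty":0,"tz":-0.4,"gripper":1},{"wx":0,"wy":0,"wz":0,"tx":0.8,"ty":0.03,"tz":-0.38,"gripper":1},{"wx":0,"wy":0,"wz":0,"tx":0.9,"ty":0.03,"tz":0,"gripper":1},{"wx":0,"wy":0,"wz":0,"tx":0.9,"ty":0.03,"tz":0,"gripper":1},{"wx":0,"wy":0,"wz":0,"tx":0.9,"ty":0.03,"tz":0,"gripper":1},{"wx":0,"wy":0,"wz":0,"tx":0.8,"ty":0.03,"tz":0,"gripper":1},{"wx":0,"wy":0,"wz":0,"tx":0.59,"ty":0.01,"tz":0,"gripper":1},{"wx":0,"wy":0,"wz":0,"tx":0,"ty":0,"tz":0,"gripper":1},{"wx":0,"wy":0,"wz":0,"tx":0,"ty":0,"tz":0,"gripper":1}]' | sed -n 1,3p
python3 - <<'E'
from h import *
im,c=snap("wrist","h1")
H,S,V=cv2.split(cv2.cvtColor(im,cv2.COLOR_BGR2HSV))
m=np.array([.5363,.3161,0]);ex=np.array([.2588,.9659,0]);ey=np.array([-.9659,.2588,0])
poly=np.array([proj(c,m+[0,0,.06]+ex*x/1e3+ey*y/1e3) for x,y in ((-40,-30),(40,-30),(40,30),(-40,30))]).astype(np.int32)
k=np.zeros(V.shape,np.uint8); cv2.fillPoly(k,[poly],1); print(poly.tolist())
for b in blobs((k>0)&(V>95)&(S<60),20): 
    w=plane(c,*b[0],.076)-m; print("bright",b,1000*w@ex,1000*w@ey)
for b in blobs((k>0)&(V<45),150):
    w=plane(c,*b[0],.076)-m; print("dark",b,1000*w@ex,1000*w@ey)
orr=sorted(blobs((k>0)&(H>10)&(H<28)&(S>90)&(V>60),6),key=lambda b:-b[1])[:2]
for b in orr: w=plane(c,*b[0],.037)-m; print("dowel",b,1000*w@ex,1000*w@ey)
wh=[b for b in blobs((V>150)&(S<40),150)]; bp=proj(c,m+[0,0,.046]+ex*.06); print("ball exp",bp,[b for b in wh if np.hypot(*(np.array(b[0])-bp))<40])
cv2.imwrite("pics/h1c.png",cv2.resize(im[0:300,130:430],None,fx=2,fy=2))
go([.5363,.3161,.049],np.radians(-15))
E
```

```text
clock: 13.77
tool_pos: [0.5349, 0.3166, 0.1967]
tool_rot: [[0.255, 0.967, -0.004], [0.967, -0.255, -0.002], [-0.003, -0.003, -1.0]]
[[313, 246], [317, 156], [244, 156], [246, 245]]
bright ([253.5, 172.3], 325, [246, 156, 17, 38]) 29.55030178334477 21.45224725459706
bright ([297.2, 204.8], 2876, [246, 156, 72, 91]) 3.019664858990318 -13.567470705017007
bright ([280.1, 185.8], 50, [277, 182, 7, 9]) 18.74900126556534 0.41098520964612995
bright ([279.8, 227.0], 46, [276, 224, 8, 7]) -16.218072661978884 0.4932818815057951
dark ([277.4, 199.9], 482, [269, 175, 20, 58]) 7.078795564704747 2.540772312527395
dowel ([299.8, 166.8], 38, [297, 164, 7, 7]) 27.443025709903964 -17.377036682979067
dowel ([260.7, 220.7], 35, [258, 218, 6, 7]) -24.023794486914774 18.537280259968615
ball exp [280.7549 130.2148] [([280.9, 132.1], 392, [269, 119, 26, 24])]
tool [0.5346 0.3156 0.197 ] turn u [-0.0384  0.0367  0.0277] | shift before turn u [0.0352 0.0498 3.6993] | after turn u [0.0235 0.0373 3.6996]
```

View pics/h1c.png

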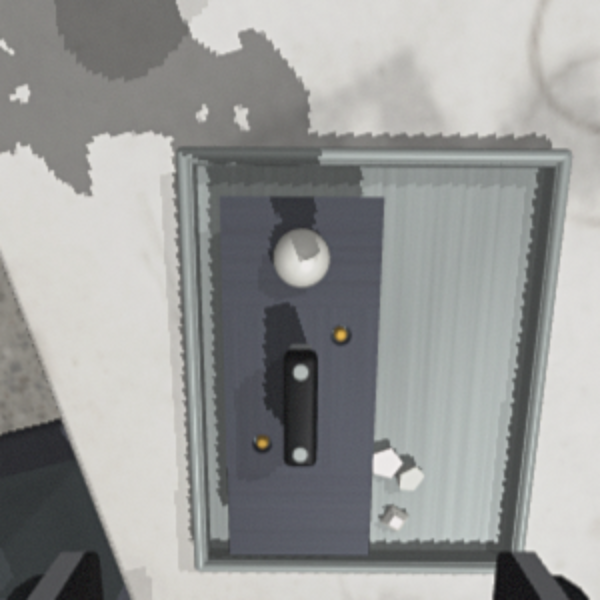

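The handle is centred at crop (300,407), the ball sits in its pocket at (302,258), and the chips lie clear on the pan floor. I'll check the handle height from two views and come down part of the way.

```bash
python3 - <<'E'
from h import *
_,a=load("t2");_,b=load("h1");_,t1=load("t1")
for u,v,p in ((210,306,(280.1,185.8)),(292,328,(279.8,227.0))): print(tri((a,90+(u-1)/2.85,(v-1)/2.85),(b,*p)))
print("dowels",tri((a,169.7,91.1),(b,299.8,166.8)),tri((a,203.6,129.5),(b,260.7,220.7)))
E
python3 -m crank '[{"wx":0,"wy":0,"wz":0,"tx":0.05,"ty":0.04,"tz":0.4,"gripper":1},{"wx":0,"wy":0,"wz":0,"tx":0,"ty":0,"tz":0.8,"gripper":1},{"wx":0,"wy":0,"wz":0,"tx":0,"ty":0,"tz":0.8,"gripper":1},{"wx":0,"wy":0,"wz":0,"tx":0,"ty":0,"tz":0.6,"gripper":1},{"wx":0,"wy":0,"wz":0,"tx":0,"ty":0,"tz":0.3,"gripper":1},{"wx":0,"wy":0,"wz":0,"tx":0,"ty":0,"tz":0,"gripper":1},{"wx":0,"wy":0,"wz":0,"tx":0,"ty":0,"tz":0,"gripper":1}]'
python3 - <<'E'
from h import *
go([.5366,.3172,.049],np.radians(-15))
E
```

```text
(array([0.5406, 0.3341, 0.075 ]), [6.603924234705663e-05, 6.603924234695476e-05])
(array([0.5317, 0.3003, 0.0753]), [0.00015007740607011049, 0.00015007740606984404])
dowels (array([0.5603, 0.3375, 0.0334]), [8.00557979555238e-05, 8.005579795561565e-05]) (array([0.512 , 0.2966, 0.0336]), [0.0002822164359739082, 0.00028221643597401444])
clock: 14.4
tool_pos: [0.5377, 0.3167, 0.0831]
tool_rot: [[0.258, 0.966, -0.002], [0.966, -0.258, -0.001], [-0.001, -0.001, -1.0]]
ft_force: [0.2, 0.8, 0.2]
finger_gap: 0.0853
finger_force: 0.0
tool [0.5377 0.3167 0.0831] turn u [-0.0152  0.013   0.0065] | shift before turn u [ 0.0046 -0.0294  0.8527] | after turn u [ 0.0036 -0.0305  0.8526]
```

```bash
python3 -m crank '[{"wx":0,"wy":0,"wz":0,"tx":0,"ty":-0.03,"tz":0.4,"gripper":1},{"wx":0,"wy":0,"wz":0,"tx":0,"ty":0,"tz":0.3,"gripper":1},{"wx":0,"wy":0,"wz":0,"tx":0,"ty":0,"tz":0.15,"gripper":1},{"wx":0,"wy":0,"wz":0,"tx":0,"ty":0,"tz":0,"gripper":1},{"wx":0,"wy":0,"wz":0,"tx":0,"ty":0,"tz":0,"gripper":0.4},{"wx":0,"wy":0,"wz":0,"tx":0,"ty":0,"tz":0,"gripper":0.3},{"wx":0,"wy":0,"wz":0,"tx":0,"ty":0,"tz":0,"gripper":0.2},{"wx":0,"wy":0,"wz":0,"tx":0,"ty":0,"tz":0,"gripper":0.1},{"wx":0,"wy":0,"wz":0,"tx":0,"ty":0,"tz":0,"gripper":0},{"wx":0,"wy":0,"wz":0,"tx":0,"ty":0,"tz":0,"gripper":0},{"wx":0,"wy":0,"wz":0,"tx":0,"ty":0,"tz":0,"gripper":0},{"wx":0,"wy":0,"wz":0,"tx":0,"ty":0,"tz":0,"gripper":0}]'
python3 - <<'E'
from h import *
s=manip.sense(); print(s["tool_pos"],s["finger_gap"],s["finger_force"],s["ft_force"],s["wrist_torque"])
E
```

```text
clock: 15.4
tool_pos: [0.537, 0.3182, 0.0496]
tool_rot: [[0.257, 0.966, 0.0], [0.966, -0.257, 0.0], [0.0, -0.0, -1.0]]
ft_force: [-1.2, 0.4, 3.1]
finger_gap: 0.0132
finger_force: 61.2
[0.537  0.3182 0.0496] 0.013158335051733557 61.18268609046936 [-1.2337  0.4015  3.0696] [0.0661 0.1396 0.0182]
```

```bash
python3 -m crank '[{"wx":0,"wy":0,"wz":0,"tx":0,"ty":0,"tz":-0.05,"gripper":0},{"wx":0,"wy":0,"wz":0,"tx":0,"ty":0,"tz":-0.1,"gripper":0},{"wx":0,"wy":0,"wz":0,"tx":0,"ty":0,"tz":-0.1,"gripper":0},{"wx":0,"wy":0,"wz":0,"tx":0,"ty":0,"tz":-0.15,"gripper":0},{"wx":0,"wy":0,"wz":0,"tx":0,"ty":0,"tz":-0.2,"gripper":0},{"wx":0,"wy":0,"wz":0,"tx":0,"ty":0,"tz":-0.2,"gripper":0},{"wx":0,"wy":0,"wz":0,"tx":0,"ty":0,"tz":-0.2,"gripper":0},{"wx":0,"wy":0,"wz":0,"tx":0,"ty":0,"tz":-0.2,"gripper":0},{"wx":0,"wy":0,"wz":0,"tx":0,"ty":0,"tz":-0.1,"gripper":0},{"wx":0,"wy":0,"wz":0,"tx":0,"ty":0,"tz":-0.05,"gripper":0},{"wx":0,"wy":0,"wz":0,"tx":0,"ty":0,"tz":0,"gripper":0}]'
python3 - <<'E'
from h import *
im,c=snap("wrist","l1"); s=manip.sense(); p=np.array(s["tool_pos"]); R=np.array(s["tool_rot"])
H,S,V=cv2.split(cv2.cvtColor(im,cv2.COLOR_BGR2HSV))
bp=p+R@[.06,0,.0395-.0187]; q=proj(c,bp)   # ball 21 mm below grip point
print("ball expected",q,[b for b in blobs((V>120)&(S<40),150) if np.hypot(*(np.array(b[0])-q))<60])
# gauge from g1/g2: white head tops
for f in ("g1","g2"):
    g,cc=load(f); h,s_,v=cv2.split(cv2.cvtColor(g,cv2.COLOR_BGR2HSV))
    for n,w in (("L",[.5466,-.1265,.15]),("R",[.5114,-.2762,.15])):
        e=proj(cc,w); k=np.zeros(v.shape,np.uint8); cv2.circle(k,tuple(int(t) for t in e),45,1,-1)
        hist=blobs((k>0)&(v>238)&(s_<20),150); print(f,n,e,hist)
a=[load(f)[0][0:130,140:500] for f in ("g1","g2")]
cv2.imwrite("pics/g12.png",cv2.resize(np.vstack(a),None,fx=2.2,fy=2.2,interpolation=cv2.INTER_CUBIC))
E
```

```text
clock: 16.32
tool_pos: [0.5373, 0.3182, 0.1041]
tool_rot: [[0.257, 0.966, 0.001], [0.966, -0.257, 0.001], [0.001, 0.001, -1.0]]
ft_force: [0.4, -0.4, -3.1]
finger_gap: 0.0128
finger_force: 60.4
ball expected [277.4082 147.9904] [([284.7, 150.4], 119686, [0, 0, 560, 411]), ([278.0, 152.8], 2328, [251, 126, 55, 55])]
g1 L [165.9368  55.7573] []
g1 R [322.8187  96.4837] [([340.3, 82.2], 873, [325, 64, 31, 44])]
g2 L [240.283   56.4715] [([254.4, 45.1], 219, [248, 34, 13, 30])]
g2 R [394.6042  96.8735] [([407.6, 84.7], 1370, [387, 62, 42, 47])]
```

View pics/g12.png

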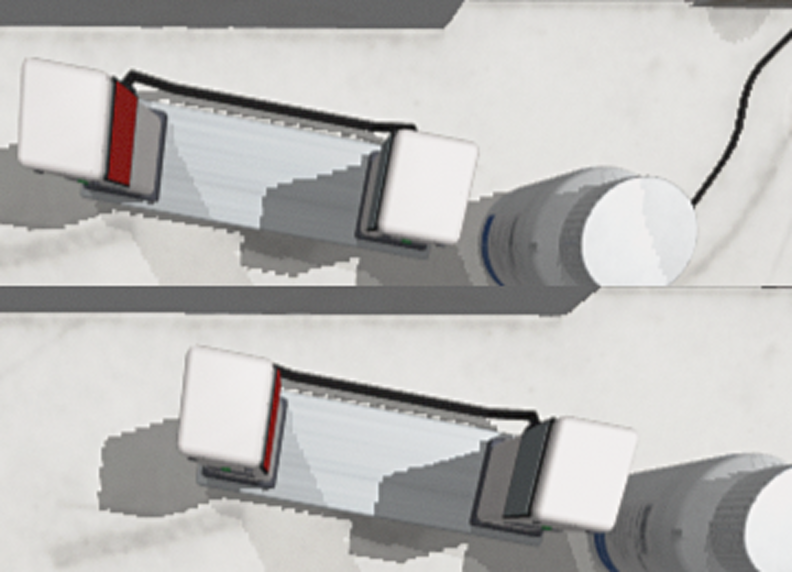

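The two crops show the white head tops with inner edges. The left head's inner edge runs from (111,72) to (105,182) in g1 and from (273,362) to (262,473) in g2. The right head's runs from (397,129) to (379,238) in g1 and from (551,418) to (536,518) in g2. The oven front is well behind.

```bash
python3 - <<'E'
from h import *
_,a=load("g1");_,b=load("g2")
K={"L":([(22,58),(111,72),(105,182),(19,165)],[(190,346),(273,362),(262,473),(180,456)]),"R":([(397,129),(478,148),(460,243),(379,238)],[(551,418),(636,432),(612,532),(536,518)])}
C={}
for n,(p,q) in K.items():
    A=[(140+u/2.2,v/2.2) for u,v in p]; B=[(140+u/2.2,v/2.2-130) for u,v in q]
    for x,y in zip(A,B): print(n,"tri",tri((a,*x),(b,*y)))
    P=[np.mean([plane(a,*x,.15),plane(b,*y,.15)],0) for x,y in zip(A,B)]; C[n]=np.array(P); print(np.array(P)[:,:2].tolist(),[round(1000*np.linalg.norm(P[i]-P[i-1]),1) for i in range(4)])
c=(C["L"].mean(0)+C["R"].mean(0))/2; d=C["L"].mean(0)-C["R"].mean(0); yaw=np.arctan2(d[1],d[0])-np.pi/2
print("centre",c,"sep",np.linalg.norm(d),"gauge yaw deg",np.degrees(yaw))
ex=np.array([np.cos(yaw),np.sin(yaw),0]);ey=np.array([-np.sin(yaw),np.cos(yaw),0])
for n in C: print(n,"in gauge mm",(1000*np.c_[(C[n]-c)@ex,(C[n]-c)@ey]).round(1).tolist())
_,L=load("t2"); oven=[plane(b,140+600/2.2,(290)/2.2-130,z) for z in (0,)]; print("oven base px",oven)
E
```

```text
L tri (array([ 0.5709, -0.1145,  0.1511]), [5.121552280238219e-05, 5.121552280234622e-05])
L tri (array([ 0.5676, -0.1487,  0.1403]), [0.0004744675361993474, 0.00047446753619921844])
L tri (array([ 0.5227, -0.1436,  0.1434]), [0.0007512538207014776, 0.0007512538207017403])
L tri (array([ 0.529 , -0.1082,  0.1495]), [0.000689808943163907, 0.0006898089431635825])
[[0.57115659478874, -0.11426549280143362], [0.5657565152040278, -0.15007109950644365], [0.5222628673032848, -0.14461479417508943], [0.528957060635316, -0.1082912885114378]] [np.float64(42.6), np.float64(36.2), np.float64(43.8), np.float64(36.9)]
R tri (array([ 0.5472, -0.2746,  0.1307]), [0.0004303053163949476, 0.0004303053163949744])
R tri (array([ 0.5394, -0.3097,  0.1411]), [0.000564091111074306, 0.0005640911110744172])
R tri (array([ 0.498 , -0.3045,  0.1415]), [0.0005059086522478414, 0.0005059086522478446])
R tri (array([ 0.5019, -0.2662,  0.1504]), [0.0014642656046686432, 0.0014642656046689134])
[[0.5447457880840465, -0.27052074517355507], [0.5384391491583611, -0.3069319656493179], [0.49806698456596243, -0.30192084165486005], [0.5019104941845416, -0.2662915914935297]] [np.float64(43.0), np.float64(37.0), np.float64(40.7), np.float64(35.8)]
centre [ 0.5339 -0.2079  0.15  ] sep 0.1592823026471234 gauge yaw deg -9.483038585253865
L in gauge mm [[21.3, 98.5], [21.9, 62.2], [-21.9, 60.5], [-21.3, 97.4]]
R in gauge mm [[21.0, -60.0], [20.8, -97.0], [-19.9, -98.7], [-21.9, -62.9]]
oven base px [array([ 0.6327, -0.3361, -0.    ])]
```

```bash
python3 -m crank '[{"wx":0,"wy":0,"wz":0,"tx":0,"ty":0,"tz":-0.1,"gripper":0},{"wx":0,"wy":0,"wz":0,"tx":0,"ty":0,"tz":-0.2,"gripper":0},{"wx":0,"wy":0,"wz":0,"tx":-0.03,"ty":-0.1,"tz":-0.3,"gripper":0},{"wx":0,"wy":0,"wz":0,"tx":-0.05,"ty":-0.2,"tz":-0.4,"gripper":0},{"wx":0,"wy":0,"wz":0,"tx":-0.08,"ty":-0.3,"tz":-0.4,"gripper":0},{"wx":0,"wy":0,"wz":0,"tx":-0.09,"ty":-0.35,"tz":-0.4,"gripper":0},{"wx":0,"wy":0,"wz":0,"tx":-0.09,"ty":-0.35,"tz":-0.3,"gripper":0},{"wx":0,"wy":0,"wz":0,"tx":-0.08,"ty":-0.3,"tz":-0.25,"gripper":0},{"wx":0,"wy":0,"wz":0,"tx":-0.05,"ty":-0.2,"tz":-0.2,"gripper":0},{"wx":0,"wy":0,"wz":0,"tx":-0.03,"ty":-0.13,"tz":-0.1,"gripper":0},{"wx":0,"wy":0,"wz":0,"tx":0,"ty":0,"tz":0,"gripper":0}]' | sed -n 1,4p
python3 -m crank '[{"wx":0,"wy":0,"wz":0.2,"tx":0,"ty":0,"tz":0,"gripper":0},{"wx":0,"wy":0,"wz":0.4,"tx":0,"ty":0,"tz":0,"gripper":0},{"wx":0,"wy":0,"wz":0.6,"tx":0,"ty":0,"tz":0,"gripper":0},{"wx":0,"wy":0,"wz":0.8,"tx":0,"ty":0,"tz":0,"gripper":0},{"wx":0,"wy":0,"wz":0.8,"tx":0,"ty":0,"tz":0,"gripper":0},{"wx":0,"wy":0,"wz":0.8,"tx":0,"ty":0,"tz":0,"gripper":0},{"wx":0,"wy":0,"wz":0.8,"tx":0,"ty":0,"tz":0,"gripper":0},{"wx":0,"wy":0,"wz":0.8,"tx":0,"ty":0,"tz":0,"gripper":0},{"wx":0,"wy":0,"wz":0.8,"tx":0,"ty":0,"tz":0,"gripper":0},{"wx":0,"wy":0,"wz":0.8,"tx":0,"ty":0,"tz":0,"gripper":0},{"wx":0,"wy":0,"wz":0.8,"tx":0,"ty":0,"tz":0,"gripper":0},{"wx":0,"wy":0,"wz":0.8,"tx":0,"ty":0,"tz":0,"gripper":0}]' | sed -n 1,4p
python3 -m crank '[{"wx":0,"wy":0,"wz":0.8,"tx":0,"ty":0,"tz":0,"gripper":0},{"wx":0,"wy":0,"wz":0.8,"tx":0,"ty":0,"tz":0,"gripper":0},{"wx":0,"wy":0,"wz":0.8,"tx":0,"ty":0,"tz":0,"gripper":0},{"wx":0,"wy":0,"wz":0.8,"tx":0,"ty":0,"tz":0,"gripper":0},{"wx":0,"wy":0,"wz":0.8,"tx":0,"ty":0,"tz":0,"gripper":0},{"wx":0,"wy":0,"wz":0.8,"tx":0,"ty":0,"tz":0,"gripper":0},{"wx":0,"wy":0,"wz":0.8,"tx":0,"ty":0,"tz":0,"gripper":0},{"wx":0,"wy":0,"wz":0.8,"tx":0,"ty":0,"tz":0,"gripper":0},{"wx":0,"wy":0,"wz":0.8,"tx":0,"ty":0,"tz":0,"gripper":0},{"wx":0,"wy":0,"wz":0.6,"tx":0,"ty":0,"tz":0,"gripper":0},{"wx":0,"wy":0,"wz":0.4,"tx":0,"ty":0,"tz":0,"gripper":0},{"wx":0,"wy":0,"wz":0.2,"tx":0,"ty":0,"tz":0,"gripper":0}]'
cat > ball.py <<'E'
from h import *
import sys
im,c=snap("wrist",sys.argv[1]); s=manip.sense(); p=np.array(s["tool_pos"]); R=np.array(s["tool_rot"])
def find(im,c,p,R,r=(20,36)):
    q=proj(c,p+R@[.06,0,.0036]); g=cv2.medianBlur(cv2.cvtColor(im,cv2.COLOR_BGR2GRAY),5)
    x0,y0=int(q[0])-50,int(q[1])-50; sub=g[max(y0,0):y0+100,x0:x0+100]
    h=cv2.HoughCircles(sub,cv2.HOUGH_GRADIENT,1,50,param1=80,param2=12,minRadius=r[0],maxRadius=r[1])
    if h is None: return q,None,None
    u,v,rad=h[0,0]; u+=x0; v+=max(y0,0); b=plane(c,u,v,(p+R@[0,0,.0036])[2]); return q,(u,v,rad),b
q,m,b=find(im,c,p,R); print("expected",q,"seen",m,"ball world",b,"in tool mm",None if b is None else 1000*R.T@(b-p))
B=np.array([.5339,-.2079,.12]); t=np.radians(-9.5)
bt=R.T@(b-p) if b is not None else np.array([.06,0,.0036]); bt[2]=.0036
y=t-np.pi/2; T=np.c_[[np.cos(t),np.sin(t),0],[np.cos(y),np.sin(y),0],[0,0,-1]]
go(B-T@bt,y); print("force",s["ft_force"],"gap",s["finger_gap"],"t",s["clock"])
E
python3 ball.py k1
```

```text
clock: 17.28
tool_pos: [0.4566, 0.3189, 0.2105]
tool_rot: [[0.257, 0.966, 0.001], [0.966, -0.257, 0.001], [0.001, 0.001, -1.0]]
ft_force: [-0.5, 0.6, -3.6]
clock: 18.28
tool_pos: [0.4578, 0.3184, 0.2083]
tool_rot: [[0.841, 0.542, -0.001], [0.542, -0.841, -0.001], [-0.001, -0.0, -1.0]]
ft_force: [-0.4, 0.1, -2.6]
clock: 19.28
tool_pos: [0.4577, 0.3184, 0.2083]
tool_rot: [[0.987, -0.158, -0.001], [-0.158, -0.987, -0.001], [-0.001, 0.001, -1.0]]
ft_force: [-0.0, -0.4, -2.7]
finger_gap: 0.013
finger_force: 60.4
expected [280.0127 151.5529] seen (np.float32(274.5), np.float32(154.5), np.float32(27.4)) ball world [0.516  0.3114 0.2048] in tool mm [58.7532 -2.3684  3.5471]
tool [0.4576 0.3184 0.2084] turn u [0.008  0.01   0.0845] | shift before turn u [ 2.491  12.7383  2.1278] | after turn u [ 2.583  12.721   2.1211]
force [-0.1527  0.6967 -3.656 ] gap 0.013167385072400757 t 19.3333
```

```bash
python3 -m crank '[{"wx":0,"wy":0,"wz":0.08,"tx":0.03,"ty":0.15,"tz":0,"gripper":0},{"wx":0,"wy":0,"wz":0,"tx":0.06,"ty":0.3,"tz":0,"gripper":0},{"wx":0,"wy":0,"wz":0,"tx":0.09,"ty":0.45,"tz":0,"gripper":0},{"wx":0,"wy":0,"wz":0,"tx":0.12,"ty":0.6,"tz":0,"gripper":0},{"wx":0,"wy":0,"wz":0,"tx":0.15,"ty":0.75,"tz":0,"gripper":0},{"wx":0,"wy":0,"wz":0,"tx":0.15,"ty":0.75,"tz":0,"gripper":0},{"wx":0,"wy":0,"wz":0,"tx":0.15,"ty":0.75,"tz":0,"gripper":0},{"wx":0,"wy":0,"wz":0,"tx":0.15,"ty":0.75,"tz":0,"gripper":0},{"wx":0,"wy":0,"wz":0,"tx":0.15,"ty":0.75,"tz":0,"gripper":0},{"wx":0,"wy":0,"wz":0,"tx":0.15,"ty":0.75,"tz":0,"gripper":0},{"wx":0,"wy":0,"wz":0,"tx":0.15,"ty":0.75,"tz":0,"gripper":0},{"wx":0,"wy":0,"wz":0,"tx":0.15,"ty":0.75,"tz":0,"gripper":0}]' | sed -n 1,4p
python3 -m crank '[{"wx":0,"wy":0,"wz":0,"tx":0.15,"ty":0.75,"tz":0,"gripper":0},{"wx":0,"wy":0,"wz":0,"tx":0.15,"ty":0.75,"tz":0,"gripper":0},{"wx":0,"wy":0,"wz":0,"tx":0.15,"ty":0.75,"tz":0,"gripper":0},{"wx":0,"wy":0,"wz":0,"tx":0.15,"ty":0.75,"tz":0,"gripper":0},{"wx":0,"wy":0,"wz":0,"tx":0.15,"ty":0.75,"tz":0,"gripper":0},{"wx":0,"wy":0,"wz":0,"tx":0.12,"ty":0.6,"tz":0,"gripper":0},{"wx":0,"wy":0,"wz":0,"tx":0.1,"ty":0.45,"tz":0,"gripper":0},{"wx":0,"wy":0,"wz":0,"tx":0.07,"ty":0.3,"tz":0,"gripper":0},{"wx":0,"wy":0,"wz":0,"tx":0.04,"ty":0.12,"tz":0,"gripper":0},{"wx":0,"wy":0,"wz":0,"tx":0,"ty":0,"tz":0,"gripper":0},{"wx":0,"wy":0,"wz":0,"tx":0,"ty":0,"tz":0,"gripper":0},{"wx":0,"wy":0,"wz":0,"tx":0,"ty":0,"tz":0,"gripper":0}]'
python3 ball.py k2; python3 - <<'E'
from h import *
im,c=load("k2"); B=np.array([.5339,-.2079,.15]); t=np.radians(-9.5); ex=np.array([np.cos(t),np.sin(t),0]);ey=np.array([-np.sin(t),np.cos(t),0])
for x,y in ((-22,62),(22,62),(-22,-62),(22,-62),(-22,98),(-22,-98)):
    u=proj(c,B+ex*x/1e3+ey*y/1e3); cv2.circle(im,tuple(int(k) for k in u),3,(0,0,255),-1); print(x,y,u)
cv2.imwrite("pics/k2a.png",im)
E
```

```text
clock: 20.33
tool_pos: [0.4672, 0.0105, 0.2094]
tool_rot: [[0.987, -0.162, 0.0], [-0.162, -0.987, -0.0], [0.0, 0.0, -1.0]]
ft_force: [1.2, 0.7, -4.0]
clock: 21.33
tool_pos: [0.4763, -0.199, 0.2092]
tool_rot: [[0.987, -0.161, -0.001], [-0.161, -0.987, 0.001], [-0.001, -0.001, -1.0]]
ft_force: [0.2, 0.1, -3.5]
finger_gap: 0.013
finger_force: 60.4
expected [279.7524 151.2145] seen (np.float32(285.5), np.float32(150.5), np.float32(27.2)) ball world [ 0.5355 -0.211   0.2056] in tool mm [60.307   2.4624  3.5551]
tool [ 0.4764 -0.1989  0.2092] turn u [-0.0083  0.0082  0.0502] | shift before turn u [-0.0508 -0.0755  2.1401] | after turn u [-0.0527 -0.0768  2.14  ]
force [-0.1359  0.5298 -3.0003] gap 0.013177125096096231 t 21.3833
-22 62 [176.6855 179.3034]
22 62 [169.9001 103.0218]
-22 -62 [380.5895 180.0925]
22 -62 [387.9881 103.9296]
-22 98 [117.4278 179.074 ]
-22 -98 [439.7277 180.3214]
```

View pics/k2a.png

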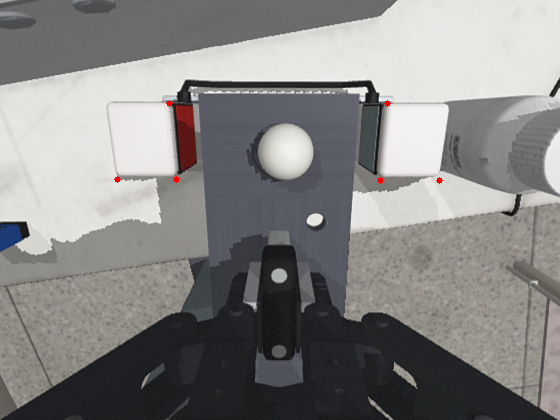

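The picture shows the tray centred between the heads, whose corners match the red dots at (177,179) and (381,180). The ball is in its pocket at (285,151), midway in the heads' depth. Now I'll lower it slowly.

```bash
python3 -m crank '[{"wx":0,"wy":0,"wz":0.05,"tx":-0.03,"ty":0,"tz":0.1,"gripper":0},{"wx":0,"wy":0,"wz":0,"tx":-0.02,"ty":0,"tz":0.2,"gripper":0},{"wx":0,"wy":0,"wz":0,"tx":0,"ty":0,"tz":0.25,"gripper":0},{"wx":0,"wy":0,"wz":0,"tx":0,"ty":0,"tz":0.25,"gripper":0},{"wx":0,"wy":0,"wz":0,"tx":0,"ty":0,"tz":0.25,"gripper":0},{"wx":0,"wy":0,"wz":0,"tx":0,"ty":0,"tz":0.25,"gripper":0},{"wx":0,"wy":0,"wz":0,"tx":0,"ty":0,"tz":0.25,"gripper":0},{"wx":0,"wy":0,"wz":0,"tx":0,"ty":0,"tz":0.25,"gripper":0},{"wx":0,"wy":0,"wz":0,"tx":0,"ty":0,"tz":0.2,"gripper":0},{"wx":0,"wy":0,"wz":0,"tx":0,"ty":0,"tz":0.1,"gripper":0},{"wx":0,"wy":0,"wz":0,"tx":0,"ty":0,"tz":0.04,"gripper":0},{"wx":0,"wy":0,"wz":0,"tx":0,"ty":0,"tz":0,"gripper":0}]'
python3 -m crank '[{"wx":0,"wy":0,"wz":0,"tx":0,"ty":0,"tz":0,"gripper":0},{"wx":0,"wy":0,"wz":0,"tx":0,"ty":0,"tz":0,"gripper":0},{"wx":0,"wy":0,"wz":0,"tx":0,"ty":0,"tz":0,"gripper":0},{"wx":0,"wy":0,"wz":0,"tx":0,"ty":0,"tz":0,"gripper":0},{"wx":0,"wy":0,"wz":0,"tx":0,"ty":0,"tz":0,"gripper":0},{"wx":0,"wy":0,"wz":0,"tx":0,"ty":0,"tz":0,"gripper":0},{"wx":0,"wy":0,"wz":0,"tx":0,"ty":0,"tz":0,"gripper":0},{"wx":0,"wy":0,"wz":0,"tx":0,"ty":0,"tz":0,"gripper":0},{"wx":0,"wy":0,"wz":0,"tx":0,"ty":0,"tz":0,"gripper":0},{"wx":0,"wy":0,"wz":0,"tx":0,"ty":0,"tz":0,"gripper":0},{"wx":0,"wy":0,"wz":0,"tx":0,"ty":0,"tz":0,"gripper":0},{"wx":0,"wy":0,"wz":0,"tx":0,"ty":0,"tz":0,"gripper":0}]'
python3 ball.py k3; sleep 0; python3 ball.py k4
```

```text
clock: 22.38
tool_pos: [0.4747, -0.1998, 0.1233]
tool_rot: [[0.986, -0.166, -0.0], [-0.166, -0.986, 0.0], [-0.001, -0.0, -1.0]]
ft_force: [-0.2, 0.1, -4.8]
finger_gap: 0.0131
finger_force: 60.4
clock: 23.38
tool_pos: [0.4747, -0.1998, 0.1237]
tool_rot: [[0.986, -0.166, -0.0], [-0.166, -0.986, 0.0], [-0.0, -0.0, -1.0]]
ft_force: [-0.8, 0.8, -2.9]
finger_gap: 0.0128
finger_force: 60.4
expected [280.0209 151.3916] seen (np.float32(284.5), np.float32(151.5), np.float32(28.6)) ball world [ 0.5335 -0.2117  0.1201] in tool mm [59.9544  1.9224  3.5932]
tool [ 0.4747 -0.1998  0.1237] turn u [-0.0013  0.0012 -0.014 ] | shift before turn u [-0.0068 -0.0934  0.0016] | after turn u [-0.0067 -0.0934  0.0016]
force [ 0.2169  0.4662 -1.8511] gap 0.013038521030271701 t 23.4333
expected [280.0131 151.3382] seen (np.float32(285.5), np.float32(150.5), np.float32(27.5)) ball world [ 0.5339 -0.2122  0.1201] in tool mm [60.3555  2.3521  3.5971]
tool [ 0.4748 -0.1998  0.1237] turn u [-0.0014  0.0005 -0.0138] | shift before turn u [-0.0175 -0.104   0.0021] | after turn u [-0.0174 -0.1041  0.0021]
force [-0.7475 -0.071  -3.8106] gap 0.012797807064647289 t 23.4833
```

```bash
python3 -c "
from rig import manip
print(manip.sense()['joint_velocities']); print(manip.finish_job())"
```

```text
[ 0.00032995 -0.00042743  0.00078962  0.0013494   0.00077741 -0.00147625]
the job is handed in; nothing more can be done
None
```

I handed in the job at about 23.5 s: the three chips are in the pan, the block stands upright beside it, and the arm is holding the tray level and still with the ball between the gauge windows, about 0.1 mm from the beam's measured height; no verdict came back.

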